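Finish the timber support crib

ROBOT

A 7-joint arm with a two-finger parallel gripper is mounted at the origin on the work surface. World frame = base frame: x ahead of the robot, y to its left, z up, the work surface at z = 0. Lengths are in m, angles in rad, forces in N, time in s.
With the tool pointing down it reaches from about 0.425 to 0.825 m from the base axis. Payload 3.6 kg.
Tool frame: the origin (TCP) lies midway between the tips of the shut fingers; the grasp point (between the pads) lies 19 mm behind it (tcp_to_grasp is the y of the grasp point in the tool frame, in m); y points along the fingers, x is the direction in which the jaws open and shut, and the axes are right-handed (so a half turn about y gives the same grasp; the last joint's range is limited). The gripper opens to 85 mm and grips with 20 to 120 N. Pads are 22 mm wide; open, the fingers measure 114 mm over their backs; the gripper's body (76 mm by 85 mm) begins 54 mm behind the grasp point. The pads swing forward as they close: fully open they stand 13 mm farther back than shut.
Start: joints at [1.175, 0.615, -0.013, 1.423, 0.008, 1.103, -0.04], TCP at [0.234, -0.606, 0.231] pointing down, gripper open.
Joint ranges: [-3.12, 3.12], [-0.3, 2.06], [-1.34, 1.32], [0.26, 2.42], [-1.36, 4.5], [0.01, 1.98], [-2.84, 2.84]. Speed limits (rad/s): [2.79, 2.79, 3.14, 3.14, 3.14, 3.14, 3.14].

INTERFACE

Orientations are given as [roll, pitch, yaw] about the fixed x, y, z axes, in that order (R = Rz(yaw) Ry(pitch) Rx(roll)).
In Python, from bench import * gives the robot as it stands. The module is installed in compiled form; this text tells all that it offers.
- The arm moves only by the shell command python3 -m jog 'ROWS' [FORCE]. ROWS is JSON, a list of rows, each a list of 7 numbers: the shift along the tool's x, y, z in units of 0.25 m (1.0 is 0.25 m), then the turn, a rotation vector about the tool's x, y, z in units of 90 degrees (1.0 is 90 degrees), then the opening, from -1 (shut) to 1 (fully open). A call has 1 to 10 rows; each row is the pose to reach, as a shift and turn from the pose commanded when the call began, along the tool's axes at that moment; what a row does not reach only later rows make up. A row lasts 1/8 s, in which the tool goes at most 62.5 mm and 10.7 degrees, less where a joint would pass 70% of its speed; a pose out of reach is approached as far as the arm can. A call with a number of a shift or a turn outside -1 to 1 is refused whole. A call with a gripper value outside its range is refused whole. The fingers move at their own pace and stop on an object; FORCE is the grip in N (left out, the last holds). Time passes only in rows, so rows that repeat a pose let the fingers close. It gives the time, the measured TCP pose, the force and the opening at its end, in the units of the state.
- get_state(): the state, without advancing time (a new reading comes with each control period).
- camera(name): name is "scene" or "top"; returns the picture (384x512x3 uint8, blue, green, red); there is no depth.
- camera_params(name): a dict with "vertical_fov" (degrees; the focal length in pixels is half the picture's height over the tangent of half this angle, whatever the lens; pixels are square), "cx", "cy" (the principal point, pixels), "extrinsics" (4x4, takes a point from camera to world coordinates). Camera axes: x right, y down, z forward; pixel columns grow to the right and rows downward; lengths in m; the calibration is good to about 2 mm. A picture is of the moment at which its call begins. camera_params takes no time and is no camera call.
- job_done(): hands the job in, once; it reports no verdict.
The state is a dict: "t": time; "joint_pos": joint angles; "joint_velocities": joint speeds; "joint_torque": joint torques, N m; "position": TCP position; "ee_rot": TCP orientation; "force": force on the tool from outside, world axes, zero at the start; "ft_torque": the same for the moment, N m; "opening": finger opening in m.
Only numpy, scipy, OpenCV 4.12 (cv2) and the standard library are available. Lean on these libraries where they do the work, as an engineer would, in place of code of your own. Each camera call takes 0.05 s, during which the arm holds its last target.

TASK

Finish the started crosswise timber crib on the inspection bench. Lay the long narrow slat flat in the empty place of the second layer, across the two bottom slats, parallel to the slat already there and as far out on the open side. Then lay the wide slat flat on top as the third layer, crosswise over both second-layer slats and along the middle of the crib, with its ends standing out evenly, and let go.

Things in the scene. Friction and masses are not known exactly. Their poses are not given: they have to be found in the camera images.
- crib: Started crib, fixed, at any yaw. Origin: underside centre of its plywood board (180 x 180 x 12 mm), z up. Bottom layer: two slats 180 x 28 x 24 mm along the crib's x, at y = +60 and -60 mm, tops at z = 36 mm. Second layer: one such slat along y, at x = -60 mm, top at z = 60 mm, with two dark screw heads. The wide slat goes along x, centred at x = y = 0, underside at z = 60 mm.
- gap (a point): Empty second-layer place of the crib: the point where the centre of the narrow slat's underside belongs, at x = +60, y = 0, z = 36 mm in the crib's frame, level with the tops of the bottom slats. Axes as the crib's; the slat lies along y, parallel to the screwed one.
- slat: Loose narrow slat, plain brown wood, 180 mm long (its x), 28 wide (y), 24 thick (z), about 85 g, lying flat on the bench to the left or right of the crib. Origin: centre of its underside. Its ends are alike. A shorter piece of the same section, 90 mm long, lies farther off: an offcut, not wanted.
- cap: Loose wide slat, the same brown wood, 180 mm long (its x), 50 wide (y), 24 thick (z), about 150 g, lying flat on the bench on the other side of the crib. Origin: centre of its underside. Its ends are alike.
Things that resemble listed ones, but are neither listed nor needed, are in the scene too. What is shaped like the slat but purple or turquoise is not meant.

How it is judged:
By the outcome, as a careful person would: the job done as asked, in the order asked, and still so for the second after the job is handed in, with the robot touching nothing.
It also fails if it takes over 51 s, if anything falls off the work surface, if the arm or the gripper's body presses on something with over 40 N, if the wrist force passes 120 N, or if a joint passes its speed limit or range.

## Working session

There is one attempt and no reset: what is moved stays moved. The work goes in short steps, Python scripts to look and compute and a shell command to move; the robot and the scene stay as the last step left them, time stands still between calls to the robot, and variables do not carry over. Pictures are saved under pics/ and viewed, and the job is handed in when it is done.

```bash
mkdir -p pics; python3 - <<'E'
from bench import *
import cv2
s=get_state();print({k:s[k] for k in('t','position','ee_rot','force','opening')})
for n in("scene","top"):
    cv2.imwrite(f"pics/{n}0.png",camera(n));p=camera_params(n);print(n,p)
E
```

```text
{'t': 0.0, 'position': array([ 0.23404687, -0.60555123,  0.23013444]), 'ee_rot': array([-1.57085603,  0.00263804, -1.20189844]), 'force': array([-0.39029218,  0.83000727,  0.43854864]), 'opening': 0.08533087808633}
scene {'vertical_fov': 44.705141032066756, 'cx': 257.1753063896466, 'cy': 188.41195113480308, 'extrinsics': array([[ 0.19597915,  0.83899195, -0.50762651,  1.21575424],
       [ 0.98054944, -0.17332697,  0.09208997, -0.03734315],
       [-0.01072262, -0.5158006 , -0.85664156,  1.17791006],
       [ 0.        ,  0.        ,  0.        ,  1.        ]])}
top {'vertical_fov': 56.8556134536147, 'cx': 253.99352829121338, 'cy': 194.6883013038009, 'extrinsics': array([[-6.75708407e-04, -9.86608399e-01,  1.63105517e-01,
         3.67502849e-01],
       [-9.99958698e-01,  2.14493339e-03,  8.83188271e-03,
         7.86451906e-02],
       [-9.06346013e-03, -1.63092813e-01, -9.86569100e-01,
         1.14212981e+00],
       [ 0.00000000e+00,  0.00000000e+00,  0.00000000e+00,
         1.00000000e+00]])}
```

View pics/scene0.png

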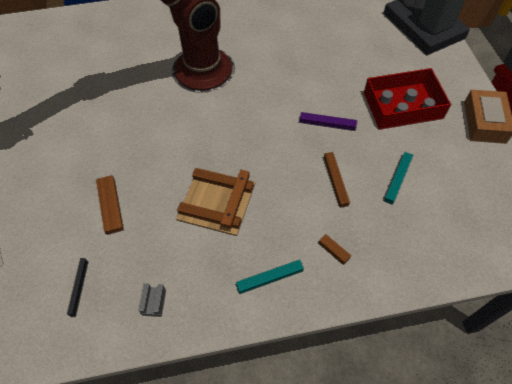

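View pics/top0.png

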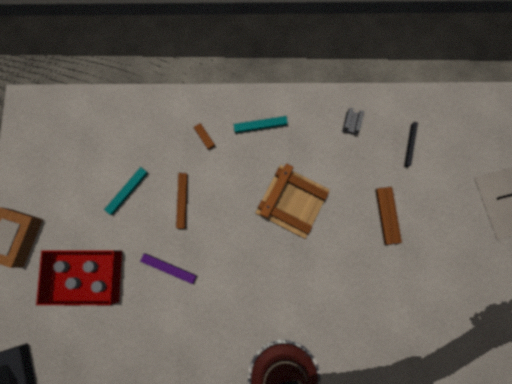

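Scene and top views show the crib at top-view (293,200), slat at (182,201), cap at (388,215), and offcut at (204,136). I'll zoom in next.

```bash
python3 - <<'E'
import cv2,numpy as np
a=cv2.imread('pics/top0.png');b=cv2.imread('pics/scene0.png')
def c(i,x,y,w=80,h=80): return cv2.resize(i[y:y+h,x:x+w],(264,264),interpolation=cv2.INTER_CUBIC)
r1=np.hstack([c(a,142,160),c(a,253,160),c(a,348,175)])
r2=np.hstack([c(b,300,140),c(b,175,160),c(b,70,165)])
cv2.imwrite('pics/z0.png',np.clip(np.vstack([r1,r2])*1.4,0,255).astype('uint8'))
E
```

```text
(no output)
```

View pics/z0.png

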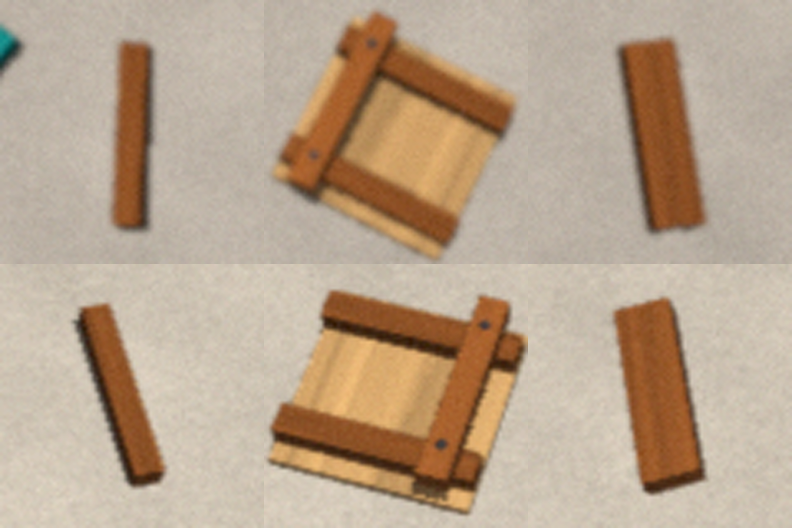

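```bash
cat > h.py <<'E'
import numpy as np,cv2
from bench import *
def K(p): 
    f=192/np.tan(np.radians(p['vertical_fov'])/2); return f,p['cx'],p['cy'],p['extrinsics']
def ray(n,uv,z):
    f,cx,cy,E=K(camera_params(n)); uv=np.atleast_2d(uv).astype(float)
    d=np.c_[(uv[:,0]-cx)/f,(uv[:,1]-cy)/f,np.ones(len(uv))]@E[:3,:3].T; o=E[:3,3]
    return (o+d*((z-o[2])/d[:,2])[:,None])[:,:2]
def proj(n,P):
    f,cx,cy,E=K(camera_params(n)); q=(np.atleast_2d(P)-E[:3,3])@E[:3,:3]
    return np.c_[cx+f*q[:,0]/q[:,2],cy+f*q[:,1]/q[:,2]]
def rect_world(n,mask,z):
    c=max(cv2.findContours(mask,cv2.RETR_EXTERNAL,cv2.CHAIN_APPROX_NONE)[0],key=cv2.contourArea)[:,0]
    w=ray(n,c,z)
    (x,y),(a,b),t=cv2.minAreaRect((w*1000).astype(np.float32))
    if a<b: a,b,t=b,a,t+90
    return np.array([x,y]),(a,b),((t+90)%180)-90
E
python3 - <<'E'
from h import *
B={'top':dict(slat=(165,165,35,70),cap=(368,178,40,75)),'scene':dict(slat=(318,145,40,65),cap=(90,170,40,70))}
for n in B:
    im=cv2.imread(f'pics/{n}0.png')
    for k,(x,y,w,h) in B[n].items():
        s=im[y:y+h,x:x+w]; hsv=cv2.cvtColor(s,cv2.COLOR_BGR2HSV)
        for vmin in(60,95,105):
            m=np.zeros(im.shape[:2],np.uint8); m[y:y+h,x:x+w]=((hsv[...,1]>120)&(hsv[...,2]>vmin))*255
            print(n,k,vmin,[np.round(v,1) for v in rect_world(n,m,0.024)])
    # crib plywood
x,y,w,h=253,160,80,80
for n,(x,y,w,h) in {'top':(253,160,80,80),'scene':(170,160,90,80)}.items():
    im=cv2.imread(f'pics/{n}0.png');hsv=cv2.cvtColor(im,cv2.COLOR_BGR2HSV)
    m=np.zeros(im.shape[:2],np.uint8);m[y:y+h,x:x+w]=(hsv[y:y+h,x:x+w,1]>90)*255
    print(n,'crib',[np.round(v,1) for v in rect_world(n,m,0.012)])
    e=cv2.resize(im[y:y+h,x:x+w],None,fx=7,fy=7,interpolation=cv2.INTER_CUBIC)
    for i in range(0,w,10): cv2.putText(e,str(x+i),(i*7,8),0,.35,(0,0,255)); cv2.line(e,(i*7,0),(i*7,h*7),(255,255,255),1)
    for i in range(0,h,10): cv2.putText(e,str(y+i),(0,i*7),0,.35,(0,0,255)); cv2.line(e,(0,i*7),(w*7,i*7),(255,255,255),1)
    cv2.imwrite(f'pics/crib_{n}.png',e)
E
```

```text
top slat 60 [array([535.2, 320.2]), array([177.5,  27.4]), np.float64(-0.4)]
top slat 95 [array([536.7, 323. ]), array([174.4,  21.9]), np.float64(-0.4)]
top slat 105 [array([482.9, 324.8]), array([60.5, 15.9]), np.float64(2.0)]
top cap 60 [array([ 486.5, -334.5]), array([177.4,  50.8]), np.float64(6.1)]
top cap 95 [array([ 487.8, -337.5]), array([175.5,  44.4]), np.float64(6.2)]
top cap 105 [array([ 550.2, -314.1]), array([49.9, 15.6]), np.float64(-11.3)]
scene slat 60 [array([540.2, 320. ]), array([178.3,  26.5]), np.float64(-0.6)]
scene slat 95 [array([539.5, 321.5]), array([176.7,  23.5]), np.float64(-0.6)]
scene slat 105 [array([475.2, 322.2]), array([29.7,  9.6]), np.float64(-4.1)]
scene cap 60 [array([ 494.6, -336.2]), array([185.8,  49.2]), np.float64(6.1)]
scene cap 95 [array([ 490.4, -337.5]), array([177.2,  47.5]), np.float64(6.1)]
scene cap 105 [array([ 489.6, -337.7]), array([175.3,  45.6]), np.float64(5.5)]
top crib [array([539.4, -38.2]), array([191.7, 182. ]), np.float64(-27.8)]
scene crib [array([524.1, -31.8]), array([211.4, 187.4]), np.float64(-27.7)]
```

View pics/crib_top.png

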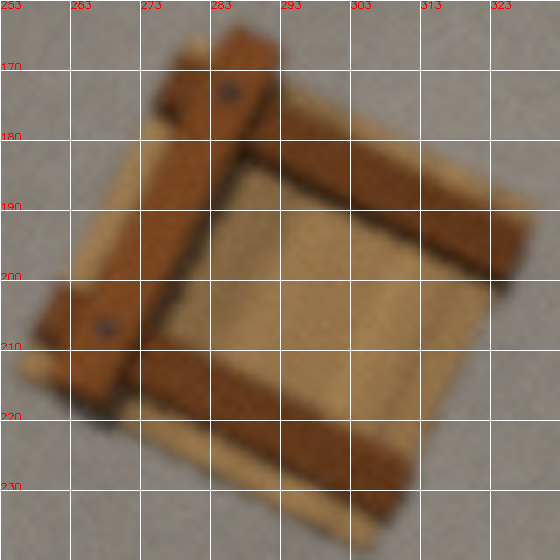

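View pics/crib_scene.png

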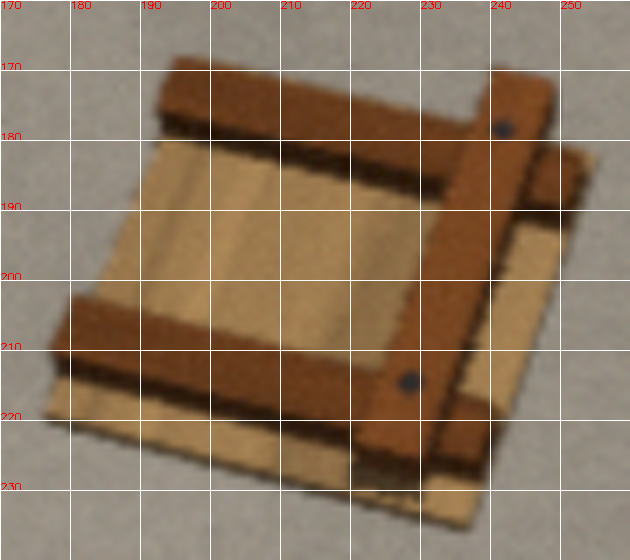

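```bash
cat > crib.py <<'E'
from h import *
T=[((235,27),(-74,90,60)),((280,45),(-46,90,60)),((57,390),(-74,-90,60)),((103,410),(-46,-90,60)),((530,208),(90,90,12)),((375,548),(90,-90,12)),((22,365),(-90,-90,12)),((527,232),(90,74,36)),((503,280),(90,46,36)),((412,470),(90,-46,36)),((385,523),(90,-74,36))]
S=[((433,460),(-74,90,60)),((357,440),(-46,90,60)),((490,70),(-46,-90,60)),((555,80),(-74,-90,60)),((470,528),(-90,90,12)),((47,418),(90,90,12)),((597,155),(-90,-90,12)),((73,295),(90,46,36)),((52,350),(90,74,36)),((172,57),(90,-74,36)),((158,110),(90,-46,36))]
def fit(W,L):
    W=np.array(W);L=np.array(L);a=W-W.mean(0);b=L-L.mean(0)
    th=np.arctan2((b[:,0]*a[:,1]-b[:,1]*a[:,0]).sum(),(a*b).sum())
    R=np.array([[np.cos(th),-np.sin(th)],[np.sin(th),np.cos(th)]]);t=W.mean(0)-R@L.mean(0)
    return t,th,W-(L@R.T+t)
AW,AL=[],[]
for n,P,o in(('top',T,(253,160)),('scene',S,(170,160))):
    W=[];L=[]
    for (u,v),l in P:
        W.append(ray(n,((u+.5)/7-.5+o[0],(v+.5)/7-.5+o[1]),l[2]/1000)[0]*1000);L.append(l[:2])
    t,th,r=fit(W,L);print(n,t.round(1),np.degrees(th).round(2));print(r.round(1).tolist())
    AW+=W;AL+=L
t,th,r=fit(AW,AL);print('both',t.round(1),np.degrees(th).round(2),r.std().round(2))
E
python3 crib.py
```

```text
top [533.3 -33.9] -117.15
[[-1.6, -3.4], [2.8, 1.5], [-4.5, -5.2], [-0.6, -0.3], [-0.8, 3.7], [3.5, -3.1], [4.8, -3.9], [-1.9, 3.1], [1.2, 1.8], [-2.2, 3.0], [-0.7, 2.8]]
scene [538.5 -34.3] -117.13
[[-0.3, 2.5], [-1.8, 0.3], [1.9, -1.9], [-0.7, -1.7], [0.5, -1.2], [0.6, 1.0], [1.5, -1.0], [-0.5, -0.3], [-2.0, 1.4], [0.4, -1.4], [0.5, 2.3]]
both [535.9 -34.1] -117.19 2.94
```

```bash
cat > go.py <<'E'
import sys
from h import *
from scipy.spatial.transform import Rotation as Ro
# usage: go.py x y z yawdeg  -> row numbers
def row(x,y,z,yaw):
    s=get_state();R=Ro.from_euler('xyz',s['ee_rot']);d=R.inv().apply(np.array([x,y,z])-s['position'])/.25
    T=Ro.from_euler('xyz',[-np.pi/2,0,np.radians(yaw)]);r=(R.inv()*T).as_rotvec()/(np.pi/2)
    print('t',round(s['t'],2),'pos',s['position'].round(4),'yaw',np.degrees(s['ee_rot'][2]).round(2),'open',round(s['opening'],4),'F',np.round(s['force'],1),'row',d.round(4).tolist(),r.round(4).tolist())
a=list(map(float,sys.argv[1:]))
for i in range(0,len(a),4): row(*a[i:i+4])
E
python3 go.py .40 -.46 .2 -40  .5 -.38 .2 -30
```

```text
t 0.1 pos [ 0.2341 -0.6056  0.2302] yaw -68.87 open 0.0856 F [-0.   1.2  0.5] row [-0.3038, 0.1216, 0.8291] [-0.0004, -0.3207, -0.0015]
t 0.1 pos [ 0.2341 -0.6056  0.2302] yaw -68.87 open 0.0856 F [-0.   1.2  0.5] row [-0.4581, 0.122, 1.3175] [-0.0005, -0.4318, -0.0014]
```

```bash
python3 -m jog '[[-0.3,0.12,0.83,0,-0.32,0,1],[-0.3,0.12,0.83,0,-0.32,0,1],[-0.3,0.12,0.83,0,-0.32,0,1],[-0.3,0.12,0.83,0,-0.32,0,1]]'; python3 go.py .55 -.25 .2 10 .6 -.2 .2 20
```

```text
t: 0.6
position: [0.4039, -0.4575, 0.2005]
ee_rot: [-1.568, 0.001, -0.693]
force: [-0.3, -0.2, 1.1]
opening: 0.0849
t 0.6 pos [ 0.4039 -0.4575  0.2005] yaw -39.72 open 0.0849 F [-0.3 -0.2  1.1] row [-0.0811, 0.0052, 1.0117] [-0.0023, -0.5525, 0.0]
t 0.6 pos [ 0.4039 -0.4575  0.2005] yaw -39.72 open 0.0849 F [-0.3 -0.2  1.1] row [-0.0551, 0.006, 1.2933] [-0.0023, -0.6636, 0.0002]
```

```bash
python3 -m jog '[[-0.08,0,1,0,-0.55,0,1],[-0.08,0,1,0,-0.55,0,1],[-0.08,0,1,0,-0.55,0,1],[-0.08,0,1,0,-0.55,0,1],[-0.08,0,1,0,-0.55,0,1]]'; python3 go.py .59 0 .2 50
```

```text
t: 1.23
position: [0.5502, -0.249, 0.2014]
ee_rot: [-1.566, -0.004, 0.181]
force: [-0.8, -0.8, 1.0]
opening: 0.0854
t 1.23 pos [ 0.5502 -0.249   0.2014] yaw 10.38 open 0.0854 F [-0.8 -0.8  1. ] row [0.3359, 0.0114, 0.9508] [-0.0022, -0.4402, 0.0033]
```

```bash
python3 -m jog '[[0.33,0,0.95,0,-0.44,0,1],[0.33,0,0.95,0,-0.44,0,1],[0.33,0,0.95,0,-0.44,0,1],[0.33,0,0.95,0,-0.44,0,1]]'; python3 go.py .57 .16 .16 89.5
```

```text
t: 1.72
position: [0.5886, -0.0094, 0.201]
ee_rot: [-1.57, 0.0, 0.86]
force: [1.6, -1.0, -0.4]
opening: 0.0853
t 1.73 pos [ 0.5886 -0.0094  0.201 ] yaw 49.26 open 0.0853 F [ 1.6 -1.  -0.4] row [0.4649, 0.1639, 0.4985] [-0.0003, -0.4471, -0.0002]
```

```bash
python3 -m jog '[[0.46,0.16,0.5,0,-0.447,0,1],[0.46,0.16,0.5,0,-0.447,0,1],[0.46,0.16,0.5,0,-0.447,0,1],[0.46,0.16,0.5,0,-0.447,0,1]]'; python3 go.py .5375 .321 .09 89.5
```

```text
t: 2.22
position: [0.567, 0.164, 0.1606]
ee_rot: [-1.568, -0.004, 1.572]
force: [0.8, -1.0, 0.1]
opening: 0.0851
t 2.23 pos [0.567  0.164  0.1606] yaw 90.1 open 0.0851 F [ 0.8 -1.   0.1] row [0.6271, 0.285, 0.1162] [-0.0018, 0.0066, 0.0023]
```

```bash
python3 -m jog '[[0.627,0.28,0.116,0,0.006,0,1],[0.627,0.28,0.116,0,0.006,0,1],[0.627,0.28,0.116,0,0.006,0,1],[0.627,0.28,0.116,0,0.006,0,1],[0.627,0.28,0.116,0,0.006,0,1]]'; python3 go.py .5375 .321 .005 89.5;python3 - <<'E'
from h import *
for n in("scene","top"):
    im=camera(n);cv2.imwrite(f"pics/{n}1.png",im)
    g=proj(n,[.5375,.321,.05])[0].astype(int)
    print(n,g)
    x,y=g-40;cv2.imwrite(f"pics/{n}1z.png",cv2.resize(im[y:y+80,max(x,0):x+80],(400,400)))
a=[cv2.imread(f"pics/{n}1z.png") for n in("scene","top")];cv2.imwrite("pics/z1.png",np.hstack(a))
E
```

```text
t: 2.85
position: [0.5429, 0.314, 0.0908]
ee_rot: [-1.57, 0.002, 1.548]
force: [-0.1, -0.7, 0.2]
opening: 0.0853
t 2.85 pos [0.5429 0.314  0.0908] yaw 88.7 open 0.0853 F [-0.1 -0.7  0.2] row [0.028, 0.3432, 0.0222] [-0.0002, -0.0089, -0.0011]
scene [337 171]
top [179 198]
```

View pics/z1.png

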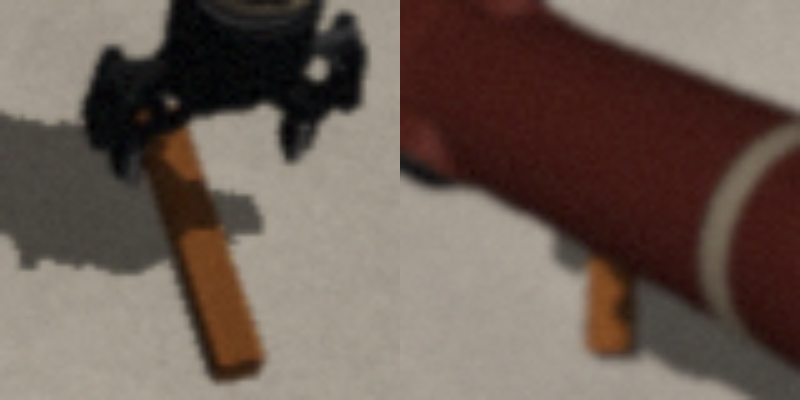

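```bash
python3 - <<'E'
from h import *
print(proj("scene",[[.5429,.314,.0908],[.5429,.314,.104],[.5429,.314+.047,.104],[.5429,.314-.047,.104]]))
E
python3 -m jog '[[0.028,0.15,0.022,0,-0.009,0,1],[0.028,0.15,0.022,0,-0.009,0,1],[0.028,0.15,0.022,0,-0.009,0,1]]';python3 go.py .5375 .321 .005 89.5
```

```text
[[337.41822181 165.2712473 ]
 [338.0684206  162.61197775]
 [354.37443466 159.76798698]
 [321.65294724 165.47505971]]
t: 3.32
position: [0.5385, 0.3214, 0.0549]
ee_rot: [-1.572, -0.0, 1.561]
force: [0.3, 0.3, -0.0]
opening: 0.0855
t 3.33 pos [0.5385 0.3214 0.0549] yaw 89.42 open 0.0855 F [ 0.3  0.3 -0. ] row [-0.0017, 0.1998, 0.0044] [0.0009, -0.0009, 0.0003]
```

```bash
python3 -m jog '[[0,0.1,0.004,0,0,0,1],[0,0.196,0.004,0,0,0,1],[0,0.196,0.004,0,0,0,1],[0,0.196,0.004,0,0,0,0.2]]' 40;python3 -m jog '[[0,0,0,0,0,0,-1],[0,0,0,0,0,0,-1],[0,0,0,0,0,0,-1],[0,0,0,0,0,0,-1],[0,0,0,0,0,0,-1],[0,0,0,0,0,0,-1]]' 60; python3 go.py .5375 .321 .005 89.5
```

```text
t: 3.82
position: [0.5375, 0.3228, 0.0066]
ee_rot: [-1.573, -0.002, 1.562]
force: [-0.1, 0.6, 0.5]
opening: 0.0696
t: 4.58
position: [0.5369, 0.3228, 0.0059]
ee_rot: [-1.572, -0.001, 1.563]
force: [-0.2, -0.3, 5.2]
opening: 0.0265
t 4.58 pos [0.5369 0.3228 0.0059] yaw 89.53 open 0.0265 F [-0.2 -0.3  5.2] row [-0.0072, 0.0038, -0.0023] [0.001, 0.0004, 0.0008]
```

```bash
python3 -m jog '[[0,-0.2,0,0,0,0,-1],[0,-0.45,0,0,0,0,-1],[0,-0.55,0,0,0,0,-1],[0,-0.55,0,0,0,0,-1]]'; python3 go.py .53 .1 .15 75 .5085 -.0875 .15 62.8
```

```text
t: 5.08
position: [0.5371, 0.3229, 0.1441]
ee_rot: [-1.574, -0.002, 1.563]
force: [-1.0, -0.3, -1.1]
opening: 0.0269
t 5.08 pos [0.5371 0.3229 0.1441] yaw 89.52 open 0.0269 F [-1.  -0.3 -1.1] row [-0.8916, -0.0256, 0.0208] [0.0019, 0.1614, 0.0017]
t 5.08 pos [0.5371 0.3229 0.1441] yaw 89.52 open 0.0269 F [-1.  -0.3 -1.1] row [-1.6423, -0.0275, 0.1006] [0.0017, 0.2969, 0.0019]
```

```bash
python3 -m jog '[[-0.2,-0.02,0.02,0,0.16,0,-1],[-0.45,-0.02,0.02,0,0.16,0,-1],[-0.7,-0.02,0.02,0,0.16,0,-1],[-0.89,-0.02,0.02,0,0.16,0,-1],[-0.89,-0.02,0.02,0,0.16,0,-1]]'; python3 go.py .5085 -.0875 .09 62.8
```

```text
t: 5.7
position: [0.5283, 0.0925, 0.1442]
ee_rot: [-1.566, 0.007, 1.302]
force: [-0.6, 1.0, -1.3]
opening: 0.0267
t 5.7 pos [0.5283 0.0925 0.1442] yaw 74.6 open 0.0267 F [-0.6  1.  -1.3] row [-0.7135, 0.2215, -0.1158] [-0.0023, 0.1311, -0.0048]
```

```bash
python3 -m jog '[[-0.2,0,-0.04,0,0.13,0,-1],[-0.45,0,-0.08,0,0.13,0,-1],[-0.65,0.05,-0.11,0,0.13,0,-1],[-0.71,0.15,-0.115,0,0.13,0,-1],[-0.71,0.22,-0.115,0,0.13,0,-1],[-0.71,0.22,-0.115,0,0.13,0,-1]]'; python3 go.py .5085 -.0875 .05 62.8;python3 - <<'E'
from h import *
o=[]
for n in("scene","top"):
    im=camera(n);cv2.imwrite(f"pics/{n}2.png",im)
    x,y=(160,150) if n=='scene' else (243,150)
    o.append(cv2.resize(im[y:y+100,x:x+100],(400,400),interpolation=cv2.INTER_CUBIC))
cv2.imwrite("pics/z2.png",np.hstack(o))
E
```

```text
t: 6.45
position: [0.51, -0.0782, 0.09]
ee_rot: [-1.565, 0.001, 1.109]
force: [0.3, 0.8, -1.2]
opening: 0.0265
t 6.45 pos [ 0.51   -0.0782  0.09  ] yaw 63.52 open 0.0265 F [ 0.3  0.8 -1.2] row [-0.0358, 0.1599, -0.0121] [-0.0036, 0.008, -0.0006]
```

View pics/z2.png

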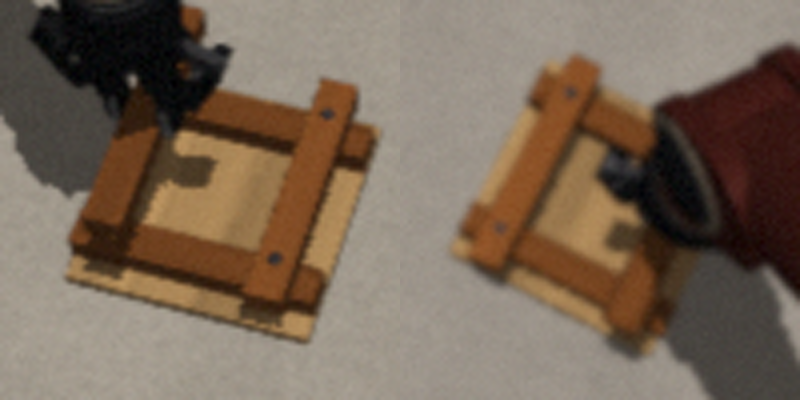

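```bash
python3 -m jog '[[-0.036,0.05,-0.012,0,0.008,0,-1],[-0.036,0.14,-0.012,0,0.008,0,-1],[-0.036,0.15,-0.012,0,0.008,0,-1],[-0.036,0.15,-0.012,0,0.008,0,-1]]'; python3 go.py .5085 -.0875 .042 62.8;python3 - <<'E'
from h import *
for n in("scene","top"):
    im=camera(n);cv2.imwrite(f"pics/{n}3.png",im)
    x,y=(170,160) if n=='scene' else (253,160)
    w=90 if n=='scene' else 80
    e=cv2.resize(im[y:y+80,x:x+w],None,fx=7,fy=7,interpolation=cv2.INTER_CUBIC)
    cv2.imwrite(f'pics/{n}3z.png',e)
E
```

```text
t: 7.05
position: [0.5106, -0.0886, 0.055]
ee_rot: [-1.571, -0.0, 1.095]
force: [-0.0, 0.4, 0.3]
opening: 0.0266
t 7.05 pos [ 0.5106 -0.0886  0.055 ] yaw 62.72 open 0.0266 F [-0.   0.4  0.3] row [0.0, 0.052, 0.0097] [0.0001, -0.0009, 0.0001]
```

View pics/scene3z.png

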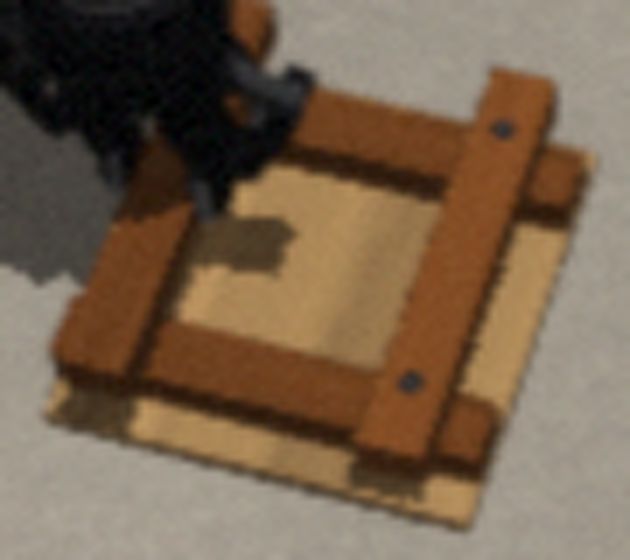

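View pics/top3z.png

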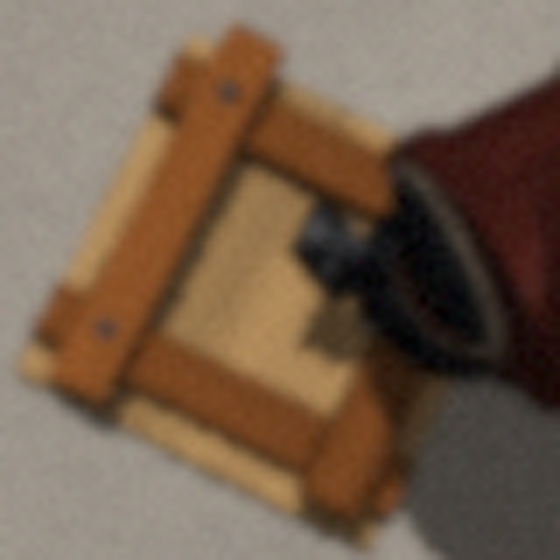

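```bash
cat > chk.py <<'E'
from h import *
C={'scene':((538.5,-34.3),-117.13,(170,160)),'top':((533.3,-33.9),-117.15,(253,160))}
def loc(n,pts,z):
    t,a,o=C[n];a=np.radians(a);R=np.array([[np.cos(a),-np.sin(a)],[np.sin(a),np.cos(a)]])
    p=(np.array(pts,float)+.5)/7-.5+np.array(o)
    return ((ray(n,p,z)*1000-np.array(t))@R).round(1)
E
python3 - <<'E'
from chk import *
print(loc('scene',[(55,358),(130,375),(190,205)],.073))
print(loc('top',[(303,490),(362,537),(345,415)],.073))
E
```

```text
[[74.5 91.8]
 [44.1 91.1]
 [47.5 13.2]]
[[ 46.7 -83.4]
 [ 78.  -89.9]
 [ 48.7 -46.1]]
```

```bash
python3 -m jog '[[0,0.025,0.006,0,0,0,-1],[0,0.045,0.006,0,0,0,-1],[0,0.053,0.006,0,0,0,-1],[0,0.053,0.006,0,0,0,-1]]'; python3 go.py .5085 -.0875 .042 62.8
```

```text
t: 7.65
position: [0.5087, -0.088, 0.0419]
ee_rot: [-1.57, 0.001, 1.095]
force: [-2.6, 0.6, 3.9]
opening: 0.0266
t 7.65 pos [ 0.5087 -0.088   0.0419] yaw 62.72 open 0.0266 F [-2.6  0.6  3.9] row [0.0012, -0.0004, 0.0017] [-0.0002, -0.0009, -0.0006]
```

```bash
python3 -m jog '[[0,0,0,0,0,0,-0.2],[0,0,0,0,0,0,0],[0,0,0,0,0,0,0.3],[0,0,0,0,0,0,0.3],[0,-0.1,0,0,0,0,0.4],[0,-0.25,0,0,0,0,0.6],[0,-0.5,0,0,0,0,1],[0,-0.5,0,0,0,0,1]]'; python3 go.py .53 -.25 .16 20 .4888 -.3370 .12 -83.9 .4888 -.337 .12 96.1
```

```text
t: 8.65
position: [0.5124, -0.0874, 0.1711]
ee_rot: [-1.58, -0.004, 1.095]
force: [0.3, 0.1, -0.6]
opening: 0.0853
t 8.65 pos [ 0.5124 -0.0874  0.1711] yaw 62.71 open 0.0853 F [ 0.3  0.1 -0.6] row [-0.5458, 0.0456, -0.3602] [0.0049, 0.4745, 0.0047]
t 8.65 pos [ 0.5124 -0.0874  0.1711] yaw 62.71 open 0.0853 F [ 0.3  0.1 -0.6] row [-0.9312, 0.2042, -0.3718] [-0.0009, 1.629, 0.0088]
t 8.65 pos [ 0.5124 -0.0874  0.1711] yaw 62.71 open 0.0853 F [ 0.3  0.1 -0.6] row [-0.9312, 0.2042, -0.3718] [0.0067, -0.371, 0.0007]
```

```bash
python3 -m jog '[[-0.2,0,-0.1,0,0.12,0,1],[-0.4,0,-0.2,0,0.24,0,1],[-0.6,0,-0.3,0,0.36,0,1],[-0.8,0,-0.35,0,0.48,0,1],[-0.93,0,-0.37,0,0.6,0,1],[-0.93,0,-0.37,0,0.72,0,1],[-0.93,0,-0.37,0,0.84,0,1],[-0.93,0,-0.37,0,0.84,0,1]]'; python3 go.py  .4888 -.3370 .10 -83.9;python3 - <<'E'
from h import *
im=camera('top');cv2.imwrite("pics/top4.png",im)
x,y=253,160
cv2.imwrite('pics/top4z.png',cv2.resize(im[y:y+80,x:x+80],None,fx=7,fy=7,interpolation=cv2.INTER_CUBIC))
im=camera('scene');cv2.imwrite("pics/scene4.png",im)
x,y=170,160
cv2.imwrite('pics/scene4z.png',cv2.resize(im[y:y+80,x:x+90],None,fx=7,fy=7,interpolation=cv2.INTER_CUBIC))
E
```

```text
t: 9.65
position: [0.4841, -0.3366, 0.1656]
ee_rot: [-1.571, 0.002, -0.223]
force: [-0.5, -0.2, -0.5]
opening: 0.0852
t 9.65 pos [ 0.4841 -0.3366  0.1656] yaw -12.78 open 0.0852 F [-0.5 -0.2 -0.5] row [0.0191, 0.2623, 0.0024] [0.0008, 0.7902, -0.0012]
```

View pics/top4z.png

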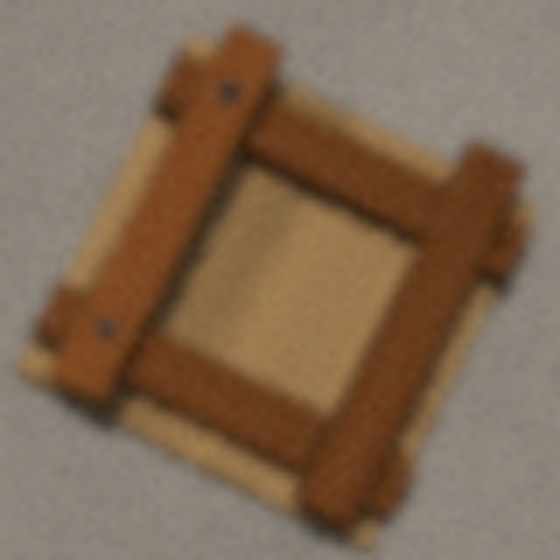

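View pics/scene4z.png

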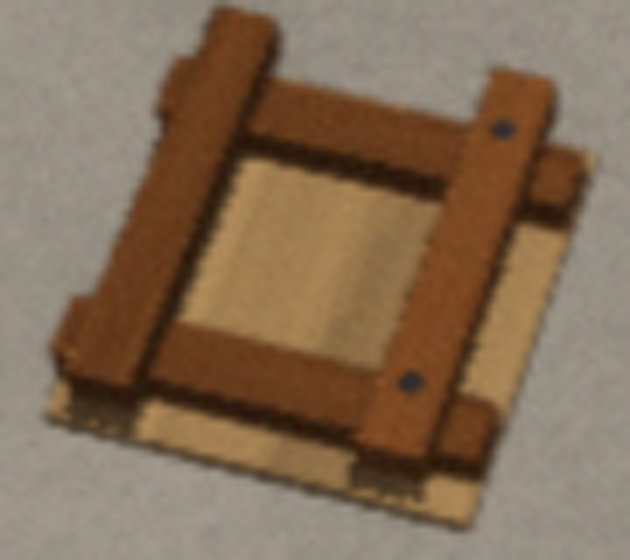

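```bash
python3 - <<'E'
from chk import *
print(loc('scene',[(215,8),(275,22),(70,370),(135,385)],.060))
print(loc('scene',[(555,82),(490,70),(433,460),(357,440)],.060))
print(loc('top',[(465,145),(522,168),(303,495),(348,518)],.060))
print(loc('top',[(235,27),(280,45),(57,390),(103,410)],.060))
E
```

```text
[[ 73.8 -86.5]
 [ 47.5 -86.5]
 [ 71.4  89.2]
 [ 44.8  88.7]]
[[-72.5 -88.9]
 [-45.2 -87.4]
 [-76.1  88.6]
 [-45.5  88.3]]
[[ 44.6  88.1]
 [ 71.5  90.1]
 [ 48.5 -83.9]
 [ 70.3 -84. ]]
[[-70.2  90.1]
 [-48.6  91.8]
 [-67.3 -91.7]
 [-45.4 -90.4]]
```

```bash
python3 -m jog '[[0.019,0.05,0,0,0.12,0,1],[0.019,0.1,0,0,0.24,0,1],[0.019,0.15,0,0,0.36,0,1],[0.019,0.2,0,0,0.48,0,1],[0.019,0.25,0,0,0.6,0,1],[0.019,0.26,0,0,0.72,0,1],[0.019,0.26,0,0,0.79,0,1],[0.019,0.26,0,0,0.79,0,1]]'; python3 go.py  .4885 -.3370 .006 -83.9
```

```text
t: 10.75
position: [0.4894, -0.3376, 0.1012]
ee_rot: [-1.571, 0.001, -1.462]
force: [0.0, 0.9, 0.7]
opening: 0.0855
t 10.75 pos [ 0.4894 -0.3376  0.1012] yaw -83.78 open 0.0855 F [0.  0.9 0.7] row [-0.0027, 0.3806, -0.0029] [0.0004, 0.0013, -0.0003]
```

```bash
python3 -m jog '[[-0.002,0.18,-0.003,0,0,0,1],[-0.002,0.3,-0.003,0,0,0,1],[-0.002,0.378,-0.003,0,0,0,1],[-0.002,0.378,-0.003,0,0,0,1]]';python3 -m jog '[[0,0,0,0,0,0,-1],[0,0,0,0,0,0,-1],[0,0,0,0,0,0,-1],[0,0,0,0,0,0,-1],[0,0,0,0,0,0,-1],[0,0,0,0,0,0,-1]]' 60; python3 go.py .4885 -.337 .006 -83.9
```

```text
t: 11.25
position: [0.4878, -0.3371, 0.0058]
ee_rot: [-1.573, 0.002, -1.465]
force: [0.5, -0.3, 0.4]
opening: 0.0852
t: 12.0
position: [0.4896, -0.3383, 0.0088]
ee_rot: [-1.568, -0.002, -1.466]
force: [-0.7, 1.3, 5.3]
opening: 0.0486
t 12.0 pos [ 0.4896 -0.3383  0.0088] yaw -83.98 open 0.0486 F [-0.7  1.3  5.3] row [-0.0057, 0.0111, -0.004] [-0.0016, -0.0008, 0.0012]
```

```bash
python3 -m jog '[[0,-0.2,0,0,0,0,-1],[0,-0.4,0,0,0,0,-1],[0,-0.6,0,0,0,0,-1],[0,-0.6,0,0,0,0,-1]]'; python3 go.py .53 -.14 .16 -50 .5359 -.0341 .16 -27.2
```

```text
t: 12.5
position: [0.4909, -0.3393, 0.1617]
ee_rot: [-1.563, -0.006, -1.466]
force: [-0.5, -0.2, -2.2]
opening: 0.0484
t 12.5 pos [ 0.4909 -0.3393  0.1617] yaw -83.98 open 0.0484 F [-0.5 -0.2 -2.2] row [-0.7766, 0.0037, 0.239] [-0.0036, -0.3776, 0.0055]
t 12.5 pos [ 0.4909 -0.3393  0.1617] yaw -83.98 open 0.0484 F [-0.5 -0.2 -2.2] row [-1.1954, 0.0016, 0.3069] [-0.0026, -0.6309, 0.0063]
```

```bash
python3 -m jog '[[-0.2,0,0.06,0,-0.1,0,-1],[-0.4,0,0.12,0,-0.2,0,-1],[-0.6,0,0.18,0,-0.3,0,-1],[-0.78,0,0.24,0,-0.38,0,-1],[-0.78,0,0.24,0,-0.38,0,-1]]'; python3 go.py .5359 -.0341 .12 -27.2
```

```text
t: 13.12
position: [0.5279, -0.1308, 0.1558]
ee_rot: [-1.569, 0.005, -0.859]
force: [-0.2, -0.6, -2.3]
opening: 0.0486
t 13.12 pos [ 0.5279 -0.1308  0.1558] yaw -49.21 open 0.0486 F [-0.2 -0.6 -2.3] row [-0.2713, 0.1452, 0.2766] [-0.0017, -0.2445, -0.003]
```

```bash
python3 -m jog '[[-0.13,0,0.14,0,-0.12,0,-1],[-0.27,0.05,0.277,0,-0.245,0,-1],[-0.27,0.145,0.277,0,-0.245,0,-1],[-0.27,0.145,0.277,0,-0.245,0,-1],[-0.27,0.145,0.277,0,-0.245,0,-1]]'; python3 go.py .5359 -.0341 .080 -27.2
```

```text
t: 13.75
position: [0.537, -0.0429, 0.1208]
ee_rot: [-1.572, -0.0, -0.487]
force: [0.4, -0.8, -2.8]
opening: 0.0487
t 13.75 pos [ 0.537  -0.0429  0.1208] yaw -27.9 open 0.0487 F [ 0.4 -0.8 -2.8] row [-0.0203, 0.1631, 0.0292] [0.0007, -0.0078, 0.0]
```

```bash
python3 -m jog '[[-0.02,0.08,0.029,0,-0.008,0,-1],[-0.02,0.14,0.029,0,-0.008,0,-1],[-0.02,0.16,0.029,0,-0.008,0,-1],[-0.02,0.16,0.029,0,-0.008,0,-1]]'; python3 go.py .5359 -.0341 .067 -27.2;python3 - <<'E'
from h import *
for n in("scene","top"):
    im=camera(n);cv2.imwrite(f"pics/{n}5.png",im)
    x,y=(170,160) if n=='scene' else (253,160)
    w=90 if n=='scene' else 80
    e=cv2.resize(im[y:y+80,x:x+w],None,fx=7,fy=7,interpolation=cv2.INTER_CUBIC)
    cv2.imwrite(f'pics/{n}5z.png',e)
E
```

```text
t: 14.25
position: [0.5361, -0.0331, 0.0808]
ee_rot: [-1.571, 0.0, -0.473]
force: [0.3, 0.1, -1.5]
opening: 0.0483
t 14.25 pos [ 0.5361 -0.0331  0.0808] yaw -27.08 open 0.0483 F [ 0.3  0.1 -1.5] row [0.001, 0.0551, -0.0038] [0.0003, 0.0013, -0.0]
```

View pics/scene5z.png

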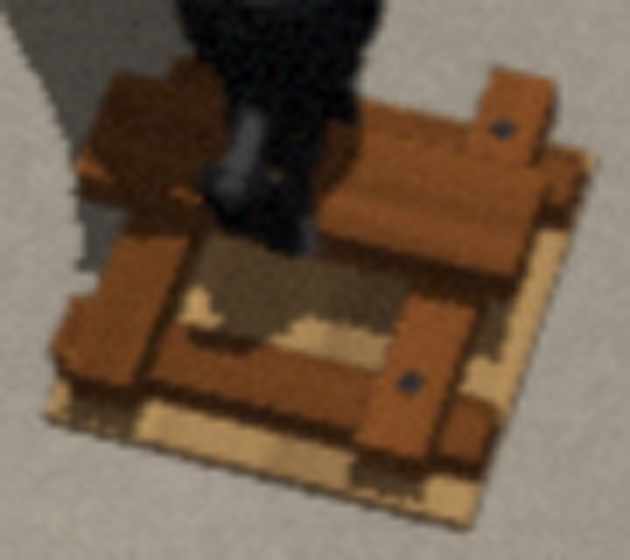

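View pics/top5z.png

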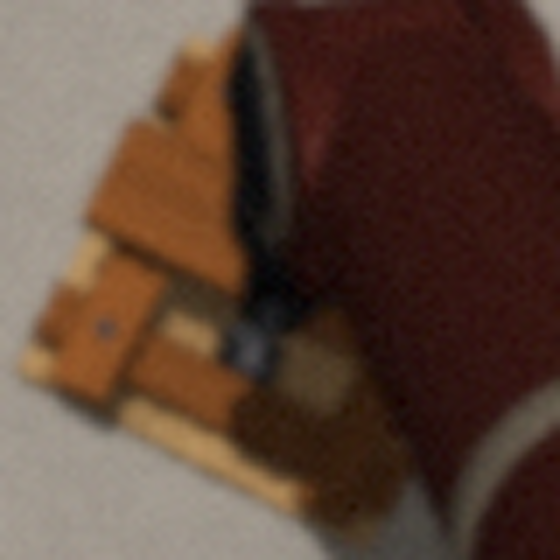

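```bash
python3 - <<'E'
from chk import *
print(loc('scene',[(545,172),(517,275),(117,72),(80,153)],.098))
print(loc('top',[(135,120),(86,215),(243,298)],.098))
E
```

```text
[[-88.4 -24.3]
 [-91.2  22.7]
 [ 88.1 -23.7]
 [ 88.9  15.7]]
[[-88.7  23.6]
 [-88.7 -22.9]
 [-13.2 -24.6]]
```

```bash
python3 -m jog '[[0,0.03,0,0,0,0,-1],[0,0.048,0,0,0,0,-1],[0,0.055,0,0,0,0,-1],[0,0.055,0,0,0,0,-1]]'; python3 go.py .5359 -.0341 .067 -27.2
```

```text
t: 14.85
position: [0.5359, -0.0325, 0.0687]
ee_rot: [-1.571, -0.0, -0.472]
force: [-3.9, -0.2, 11.1]
opening: 0.0484
t 14.85 pos [ 0.5359 -0.0325  0.0687] yaw -27.02 open 0.0484 F [-3.9 -0.2 11.1] row [0.0028, 0.0069, -0.0058] [0.0003, 0.002, 0.0003]
```

```bash
python3 -m jog '[[0,-0.005,0,0,0,0,-1],[0,-0.005,0,0,0,0,-1]]'; python3 -m jog '[[0,0,0,0,0,0,0.3],[0,0,0,0,0,0,0.5],[0,0,0,0,0,0,0.8],[0,0,0,0,0,0,0.8],[0,-0.1,0,0,0,0,1],[0,-0.25,0,0,0,0,1],[0,-0.5,0,0,0,0,1],[0,-0.6,0,0,0,0,1],[0,-0.6,0,0,0,0,1]]'; python3 go.py .53 -.25 .25 -40
```

```text
t: 15.1
position: [0.536, -0.0325, 0.0688]
ee_rot: [-1.571, -0.0, -0.472]
force: [-2.4, -0.6, 5.6]
opening: 0.0487
t: 16.23
position: [0.5374, -0.0324, 0.2205]
ee_rot: [-1.568, -0.005, -0.472]
force: [-0.7, 0.6, -0.1]
opening: 0.0854
t 16.23 pos [ 0.5374 -0.0324  0.2205] yaw -27.03 open 0.0854 F [-0.7  0.6 -0.1] row [0.3697, -0.118, -0.7886] [-0.0018, 0.1442, 0.003]
```

```bash
python3 -m jog '[[0.1,-0.02,-0.2,0,0.05,0,1],[0.2,-0.05,-0.4,0,0.1,0,1],[0.3,-0.08,-0.6,0,0.14,0,1],[0.37,-0.1,-0.8,0,0.14,0,1],[0.45,-0.1,-0.95,0,0.14,0,1],[0.45,-0.1,-0.95,0,0.14,0,1]]';python3 - <<'E'
from h import *
for n in("scene","top"):
    im=camera(n);cv2.imwrite(f"pics/{n}6.png",im)
    x,y=(170,160) if n=='scene' else (253,160)
    w=90 if n=='scene' else 80
    e=cv2.resize(im[y:y+80,x:x+w],None,fx=7,fy=7,interpolation=cv2.INTER_CUBIC)
    cv2.imwrite(f'pics/{n}6z.png',e)
E
```

```text
t: 16.98
position: [0.5257, -0.3002, 0.2407]
ee_rot: [-1.575, 0.003, -0.7]
force: [0.0, 1.2, -0.5]
opening: 0.0853
```

View pics/scene6z.png

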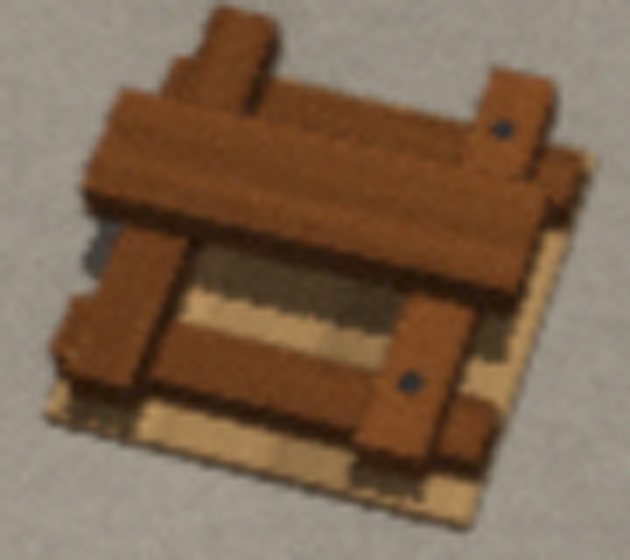

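View pics/top6z.png

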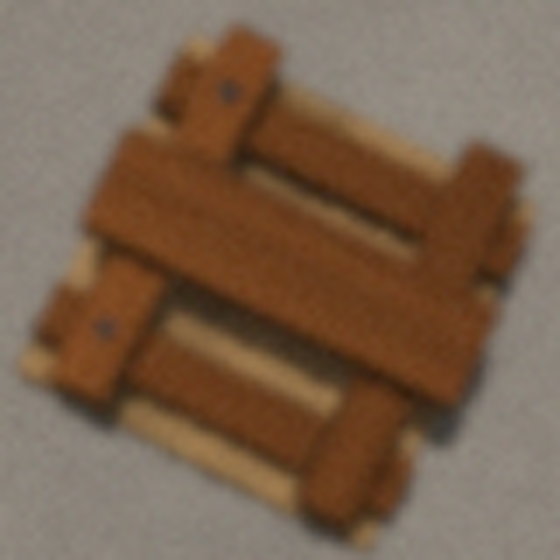

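```bash
python3 - <<'E'
from chk import *
for n,p in(('scene',[(545,190),(515,288),(122,90),(85,187)]),('top',[(130,130),(86,222),(495,310),(457,402)])):
    q=loc(n,p,.084);print(q.tolist(),q.mean(0))
print(loc('scene',[(215,8),(275,22),(70,370),(135,385)],.060).mean(0))
E
```

```text
[[-87.9, -24.5], [-89.3, 20.9], [88.3, -24.3], [86.6, 22.3]] [-0.575 -1.4  ]
[[-89.5, 21.7], [-88.2, -23.3], [85.5, 22.2], [88.0, -21.0]] [-1.05 -0.1 ]
[59.375  1.225]
```

The cap sits within about 1–2 mm of centre in both views. The slat hasn't moved, and the arm is clear.

```bash
python3 -c "
from bench import *
print(job_done())"
```

```text
the job is handed in; nothing more can be done
None
```

The crib is finished. I laid the narrow slat in the empty second-layer place, then the wide slat on top along the middle, let go of both and moved the arm clear. I handed the job in at about 17 s of the 51 s allowed; no verdict comes back.

- **Narrow slat:** before the cap went on, it measured about x = +59 mm and y = +1 to +2.5 mm in the crib's frame, against the wanted +60 and 0. It looked parallel to the screwed slat. After the cap went on, I judged by eye that it had not moved.
- **Wide slat:** its centre measured (-0.6, -1.4) mm in the scene view and (-1.1, -0.1) mm in the top view. It lies flat, parallel to the crib's x axis within my reading error, and its ends stand out evenly to about 1 mm.
- **Forces:** the highest force I read, at the ends of moves, was about 11–12 N, when the wide slat was set down.
- **Disagreement between cameras:** the two views differed by about 5 mm in world x. I checked each placing against the crib as seen in the same view, where the difference mostly cancels out.

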